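# Snap down the row of cover clips on a laptop base

## Task

The bottom cover of the grey laptop base is held by the row of five raised white clips along its near edge. Starting at the end with the round power jack and working along to the end with the rectangular port block, follow the row with your fingertips and press each clip gently straight down to its stop, one after another without skipping ahead. Only press: do not pull up any clip, and do not pick up or disturb the meter, the screwdriver, the tin or the phone; finish with the hand clear of everything.

Things in the scene. Friction and masses are not known exactly. Their poses are not given: they have to be found in the camera images.
- base: grey plastic laptop base lying underside up, fixed on the counter: a slab 230 mm (its x) by 340 mm (its y) by 22 mm thick. Origin at counter level under the middle of the clip row; x points from the row across the cover, away from the robot's side, y runs along the row, z up. The slab spans x -20 to +210 mm, y -170 to +170 mm; its flat top face (the cover) is at z = 22 mm. The row lies along the near long edge on a dark strip, at x = 0.
- jack: round steel power jack, an upright cylinder 24 mm in diameter and 14 mm high with a round black hole in its top, fixed on the cover at one end of the row: at base x 0, y either +148 or -148 mm (varies). Origin at the centre of its underside, on the cover face.
- port: rectangular steel port block, 30 mm (base x) by 24 mm (base y) by 12 mm high, with a black slot in its top, fixed on the cover at the other end of the row from the jack (base y -148 or +148 mm). Origin at the centre of its underside.
- meter: orange multimeter 75 x 140 x 34 mm lying loose on the cover; not to be disturbed. Origin at the centre of its underside.
- driver: green-handled screwdriver lying loose on the cover, 200 mm long with a handle 26 mm thick, more than 100 mm from the row; not to be disturbed. Origin at the middle of its length, on the cover face; x points to its tip.
- tin: small aluminium screw tin, 40 mm in diameter and 40 mm high, standing loose on the cover 75 to 90 mm from the row; not to be disturbed. Origin at the centre of its underside.
- phone: black phone 72 x 148 x 9 mm lying loose on the counter on the robot's side of the base; not to be disturbed. Origin at the centre of its underside.
- clip1 (a joint): how far clip 1 is pressed, in m: it starts 0 to 0.002 (raised) and stops at 0.006 (fully down); a pull could draw it out to -0.003. It slides straight down with about 3 N of friction, has no spring and stays where it is left.
- clip1_top (a point): top of clip 1, a white plastic arch 34 mm long (along base y) and 10 mm wide, at base x 0, y +92 mm; its top stands 8 mm above the cover at joint 0 and 2 mm above it when fully down. Axes as the base.
- clip2 (a joint): how far clip 2 is pressed, in m: it starts 0 to 0.002 (raised) and stops at 0.006 (fully down); a pull could draw it out to -0.003. It slides straight down with about 3 N of friction, has no spring and stays where it is left.
- clip2_top (a point): top of clip 2, a white plastic arch 34 mm long (along base y) and 10 mm wide, at base x 0, y +46 mm; its top stands 8 mm above the cover at joint 0 and 2 mm above it when fully down. Axes as the base.
- clip3 (a joint): how far clip 3 is pressed, in m: it starts 0 to 0.002 (raised) and stops at 0.006 (fully down); a pull could draw it out to -0.003. It slides straight down with about 3 N of friction, has no spring and stays where it is left.
- clip3_top (a point): top of clip 3, a white plastic arch 34 mm long (along base y) and 10 mm wide, at base x 0, y +0 mm; its top stands 8 mm above the cover at joint 0 and 2 mm above it when fully down. Axes as the base.
- clip4 (a joint): how far clip 4 is pressed, in m: it starts 0 to 0.002 (raised) and stops at 0.006 (fully down); a pull could draw it out to -0.003. It slides straight down with about 3 N of friction, has no spring and stays where it is left.
- clip4_top (a point): top of clip 4, a white plastic arch 34 mm long (along base y) and 10 mm wide, at base x 0, y -46 mm; its top stands 8 mm above the cover at joint 0 and 2 mm above it when fully down. Axes as the base.
- clip5 (a joint): how far clip 5 is pressed, in m: it starts 0 to 0.002 (raised) and stops at 0.006 (fully down); a pull could draw it out to -0.003. It slides straight down with about 3 N of friction, has no spring and stays where it is left.
- clip5_top (a point): top of clip 5, a white plastic arch 34 mm long (along base y) and 10 mm wide, at base x 0, y -92 mm; its top stands 8 mm above the cover at joint 0 and 2 mm above it when fully down. Axes as the base.

How it is judged:
By the outcome, as a careful person would: the job done as asked, in the order asked, and still so for the second after the job is handed in, with the robot touching nothing.
It also fails if it takes over 48 s, if anything falls off the work surface, if the arm or the gripper's body presses on something with over 40 N, if the wrist force passes 120 N, or if a joint passes its speed limit or range.

## Robot

A 7-joint arm with a two-finger parallel gripper is mounted at the origin on the work surface. World frame = base frame: x ahead of the robot, y to its left, z up, the work surface at z = 0. Lengths are in m, angles in rad, forces in N, time in s.
With the tool pointing down it reaches from about 0.4 to 0.85 m from the base axis. Payload 6.9 kg.
Tool frame: the origin (TCP) lies midway between the tips of the shut fingers; the grasp point (between the pads) lies 19 mm behind it; z points along the fingers, y is the line along which they close (so a half turn about z gives the same grasp; the last joint's range is limited). The gripper opens to 85 mm and grips with 20 to 120 N. Pads are 22 mm wide; open, the fingers measure 114 mm over their backs; the gripper's body (76 mm by 85 mm) begins 54 mm behind the grasp point. The pads swing forward as they close: fully open they stand 13 mm farther back than shut.
Start: joints at [1.24, 0.507, -0.238, 1.5, 0.126, 1.149, -0.155], TCP at [0.264, -0.566, 0.231] pointing down, gripper open.
Joint ranges: [-3.08, 3.08], [-0.24, 2.05], [-1.43, 1.35], [0, 2.5], [-1.52, 4.66], [0.17, 1.96], [-2.89, 2.89]. Speed limits (rad/s): [2.39, 2.39, 3.14, 3.14, 3.14, 3.14, 3.14].

## Interface

Orientations are given as a rotation vector (axis times angle).
In Python, from bench import sense, capture, get_calibration, hand_in, search_frame, regions_of, landmark_of gives the robot as it stands. The module is installed in compiled form; this text tells all that it offers.
- The arm moves only by the tool move_arm, never from a script. Its argument "deltas" is text: rows parted by semicolons, each of 5 numbers parted by spaces: the gripper's target within -1 to 1 (shut at 1, half-way at 0, fully open at -1), then the shift along the tool's x, y, z each as a share of 0.1 m, from -1 to 1, then the turn about the tool's z as a share of pi/4 rad, from -1 to 1. In form: gripper x y z spin; .... A call has 1 to 12 rows; each row is the pose to reach, as a shift and turn from the pose commanded when the call began, along the tool's axes at that moment; what a row does not reach only later rows make up. A row lasts 1/12 s, in which the tool goes at most 41.7 mm and 7.16 degrees, less where a joint would pass 70% of its speed; a pose out of reach is approached as far as the arm can. A call with a number of a shift or a turn outside -1 to 1 is refused whole. A call with a gripper value outside its range is refused whole. The fingers move at their own pace and stop on an object; "newtons" is the grip in N (left out, the last holds). Time passes only in rows, so rows that repeat a pose let the fingers close. It gives the time, the measured TCP pose, the force, the opening and the grip force at its end, in the units of the state.
- sense(): the state, without advancing time (a new reading comes with each control period).
- capture(name): name is "scene" or "side" or "wrist"; returns the picture (384x512x3 uint8, blue, green, red); there is no depth.
- get_calibration(name): a dict with "fx", "fy", "cx", "cy" (pixels), "extrinsics" (4x4, takes a point from camera to world coordinates); the wrist camera has in their place "tool_from_camera" (4x4, takes a point from camera to tool coordinates, whose origin is the TCP and whose axes are the flange's). Camera axes: x right, y up, looking along -z (the intrinsics and any distortion apply to the point x, -y, -z); pixel columns grow to the right and rows downward; lengths in m; the calibration is good to about 2 mm. A picture is of the moment at which its call begins: read the wrist's pose just before it. get_calibration takes no time and is no camera call.
- hand_in(): hands the job in; it is judged then, once.
Trained networks look in the newest picture that a camera, given by its name, has taken for a name from the list of things; names that differ only in an ending like _2 or _b are one class to them, and where a whole thing is asked for, a point or a joint stands for the part that bears it (a point fixed in the world has none). Each returns a list of dicts, best first, with "p" (0 to 1); they miss things now and then, are a little off and sometimes report something else, mostly with a low value. They report only what shows in the picture. A call takes as long as a camera call.
- search_frame(camera, target): "xyz" ([x, y, z] in m, in the coordinates of the camera as it stood for that picture, good to about 4 mm: the middle of the surface that is visible of it).
- regions_of(camera, target): "mask" (384x512 bool, what is visible of it).
- landmark_of(camera, target): "xyz" ([x, y, z] in m, in the coordinates of the camera as it stood for that picture, good to about 4 mm: a listed point, or the origin of a listed thing).
The state is a dict: "t": time; "qpos": joint angles; "joint_velocities": joint speeds; "tau": joint torques, N m; "ee_pos": TCP position; "orientation": TCP orientation; "wrist_force": force on the tool from outside, world axes, zero at the start; "ft_torque": the same for the moment, N m; "opening": opening from 0.0 (shut) to 1.0 (fully open); "finger_force": force on a finger pad.
Only numpy, scipy, OpenCV 4.12 (cv2) and the standard library are available. Lean on these libraries where they do the work, as an engineer would, in place of code of your own. Each camera call takes 0.05 s, during which the arm holds its last target. There are 200 camera calls.

## Working session

There is one attempt and no reset: what is moved stays moved. The work goes in short steps, Python scripts to look and compute and a tool call to move; the robot and the scene stay as the last step left them, time stands still between calls to the robot, and variables do not carry over. Pictures are saved under pics/ and viewed, at most 10 in all, crops included, and the job is handed in when it is done.

Besides the shell and the picture viewer there is one more tool, called as name(argument=value, ...) on one line, values as JSON. move_arm: Moves the arm, as the interface text tells. Shift numbers are shares of 0.1 m and turn numbers shares of pi/4 rad, none past 1 either way. Its arguments: {"type":"object","properties":{"deltas":{"type":"string"},"newtons":{"type":"number"}},"required":["deltas"]}

```bash
mkdir -p pics; cat > h.py <<'E'
import numpy as np, cv2
from bench import *
from scipy.spatial.transform import Rotation as R
def T(cam):
    c=get_calibration(cam)
    if 'extrinsics' in c: return np.array(c['extrinsics'])
    s=sense(); M=np.eye(4); M[:3,:3]=R.from_rotvec(s['orientation']).as_matrix(); M[:3,3]=s['ee_pos']
    return M@np.array(c['tool_from_camera'])
def w(M,p): return (M@np.r_[p,1])[:3]
E
python3 - <<'E'
from h import *
s=sense(); print(s['t'],s['ee_pos'],R.from_rotvec(s['orientation']).as_matrix().round(3),s['opening'])
ims=[]
for c in ['scene','side']:
    M=T(c); im=capture(c); cv2.imwrite(f'pics/{c}.png',im)
    for n in ['jack','port','clip1_top','clip3_top','clip5_top','tin','meter','phone','base']:
        for r in landmark_of(c,n)[:2]: print(c,n,round(r['p'],2),w(M,r['xyz']).round(4))
print(sense()['t'])
E
```

```text
0.0 [ 0.26411941 -0.56589015  0.23045526] [[ 0.906  0.423 -0.001]
 [ 0.423 -0.906  0.002]
 [-0.    -0.002 -1.   ]] 0.997929624551429
scene jack 0.46 [0.6348 0.0962 0.0213]
scene port 0.78 [ 0.5669 -0.1929  0.0206]
scene port 0.72 [ 0.4759 -0.0622  0.0025]
scene clip1_top 0.44 [0.6203 0.0436 0.0314]
scene clip3_top 0.47 [ 0.6004 -0.0497  0.0261]
scene clip5_top 0.47 [ 0.5804 -0.1357  0.0251]
scene clip5_top 0.31 [ 0.6832 -0.0508  0.0182]
scene tin 0.72 [ 0.6793 -0.0504  0.0225]
scene tin 0.43 [ 0.5801 -0.1368  0.0288]
scene meter 0.69 [ 0.7302 -0.1973  0.0209]
scene phone 0.62 [ 0.4781 -0.0629  0.0052]
scene base 0.96 [ 0.5991 -0.0452  0.0017]
side jack 0.69 [0.6287 0.1009 0.0225]
side port 0.72 [ 0.5663 -0.186   0.0267]
side clip1_top 0.4 [0.6181 0.0393 0.0295]
side clip5_top 0.43 [ 0.5743 -0.1337  0.0325]
side tin 0.73 [ 0.6778 -0.0472  0.0163]
side meter 0.62 [ 0.7289 -0.1968  0.0211]
side phone 0.81 [ 0.4781 -0.0598  0.0011]
side base 0.56 [ 0.5965 -0.0452 -0.    ]
1.0
```

View pics/scene.png

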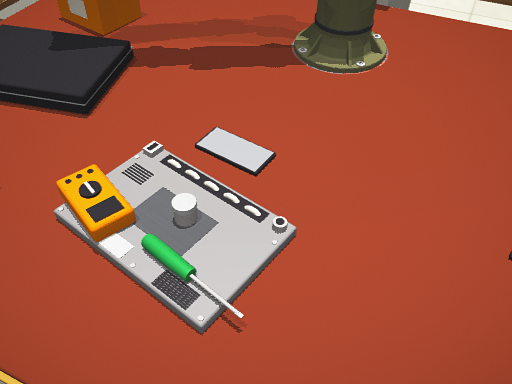

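The scene shows the base with the jack at pixel (280,222) and the port at (153,148). The five white clips run between them from (253,211) to (174,162). The phone is on the robot's side at (235,150). The jack is at +y, so the order is clip1 to clip5. The row centre is about (0.599,-0.0455), with yaw about -12.7°.

move_arm(deltas="1 0.97 -0.67 0 0;1 0.97 -0.67 0 0;1 0.97 -0.67 0 0;1 0.97 -0.67 0 0", newtons=40)

```text
t: 1.33
ee_pos: [0.3294, -0.4575, 0.2319]
orientation: [-3.061, -0.695, -0.006]
wrist_force: [1.9, 0.5, -0.2]
opening: 0.453
finger_force: 0.0
```

move_arm(deltas="1 0.97 -0.67 0 0;1 0.97 -0.67 0 0;1 0.97 -0.67 0 0;1 0.97 -0.67 0 0")

```text
t: 1.67
ee_pos: [0.3882, -0.3557, 0.232]
orientation: [-3.061, -0.695, -0.006]
wrist_force: [-0.3, -0.3, 0.3]
opening: 0.001
finger_force: 0.0
```

move_arm(deltas="1 0.97 -0.67 0 0;1 0.97 -0.67 0 0;1 0.97 -0.67 0 0;1 0.97 -0.67 0 0")

```text
t: 2.0
ee_pos: [0.4473, -0.2539, 0.2319]
orientation: [-3.061, -0.696, -0.006]
wrist_force: [0.0, 0.3, -0.5]
opening: 0.0
finger_force: 0.0
```

move_arm(deltas="1 0.97 -0.67 0 0;1 0.97 -0.67 0 0;1 0.97 -0.67 0 0;1 0.97 -0.67 0 0")

```text
t: 2.33
ee_pos: [0.5063, -0.1519, 0.2318]
orientation: [-3.06, -0.695, -0.007]
wrist_force: [-0.1, 0.5, 0.5]
opening: 0.004
finger_force: 0.0
```

move_arm(deltas="1 0.97 -0.67 0 0.84;1 0.97 -0.67 0 0.84;1 0.97 -0.67 0 0.84;1 0.97 -0.67 0 0.84;1 0.97 -0.67 0 0.84;1 0.97 -0.67 0 0.84;1 0.97 -0.67 0 0.84;1 0.97 -0.67 0 0.84")

```text
t: 3.0
ee_pos: [0.5622, -0.0582, 0.2313]
orientation: [3.122, -0.347, -0.0]
wrist_force: [0.1, 0.3, 1.4]
opening: 0.006
finger_force: 0.0
```

```bash
python3 - <<'E'
from h import *
M=T('wrist'); im=capture('wrist'); cv2.imwrite('pics/w1.png',im)
s=sense(); print(s['ee_pos'],R.from_rotvec(s['orientation']).as_matrix().round(3).tolist())
for n in ['jack','port']+[f'clip{i}_top' for i in range(1,6)]:
    for r in landmark_of('wrist',n)[:2]: print(n,round(r['p'],2),w(M,r['xyz']).round(4))
for r in regions_of('wrist','clip3')[:6]:
    m=r['mask']; v,u=np.nonzero(m); print('reg',round(r['p'],2),u.mean().round(1),v.mean().round(1),m.sum())
# white blobs -> rays to z=0.029
c=get_calibration('wrist'); print({k:v for k,v in c.items() if k!='tool_from_camera'})
def ray(u,v,z):
    d=M[:3,:3]@np.array([(u-c['cx'])/c['fx'],-(v-c['cy'])/c['fy'],-1]); o=M[:3,3]; return o+d*(z-o[2])/d[2]
b=(im.min(2)>200).astype(np.uint8)
n,_,st,ce=cv2.connectedComponentsWithStats(b)
for i in range(1,n):
    if st[i,4]>60: print(st[i],ce[i].round(1),ray(*ce[i],0.029).round(4))
E
```

```text
[ 0.56213913 -0.05819445  0.23131964] [[0.976, -0.219, 0.0], [-0.219, -0.976, -0.0], [0.0, 0.0, -1.0]]
jack 0.9 [0.631  0.1008 0.0214]
port 0.61 [ 0.5615 -0.189   0.0252]
port 0.36 [ 0.5927 -0.0479  0.0285]
clip1_top 0.69 [0.6189 0.0462 0.0298]
clip2_top 0.71 [0.6084 0.0023 0.0327]
clip3_top 0.82 [ 0.5969 -0.0482  0.0265]
clip4_top 0.63 [ 0.5843 -0.0884  0.0287]
clip5_top 0.79 [ 0.5794 -0.1327  0.0291]
reg 0.75 318.3 131.8 282
reg 0.7 195.9 129.9 243
reg 0.69 277.6 131.0 255
reg 0.55 236.0 130.2 261
reg 0.48 154.4 129.3 263
{'fx': 311.0363297068273, 'fy': 311.0363297068273, 'cx': 254.9645602904656, 'cy': 187.2685878900109}
[   70     0   149   146 13494] [130.1  66.8] [0.6858 0.0464 0.029 ]
[  291     0   110   149 10591] [345.3  70.6] [ 0.6333 -0.1707  0.029 ]
[ 195   22   44   46 1572] [216.1  44.6] [ 0.6867 -0.046   0.029 ]
[141 125  29   9 237] [154.8 129. ] [0.6192 0.0415 0.029 ]
[181 126  28   9 173] [192.8 129.7] [0.6094 0.0009 0.029 ]
[225 128  26   5 105] [237.  129.9] [ 0.5985 -0.0465  0.029 ]
[266 128  26   6 109] [278.1 130.7] [ 0.5878 -0.0904  0.029 ]
[306 128  28   9 223] [319.6 131.6] [ 0.5768 -0.1347  0.029 ]
[ 216  194  112   54 4639] [275. 218.] [ 0.4866 -0.0663  0.029 ]
```

View pics/w1.png

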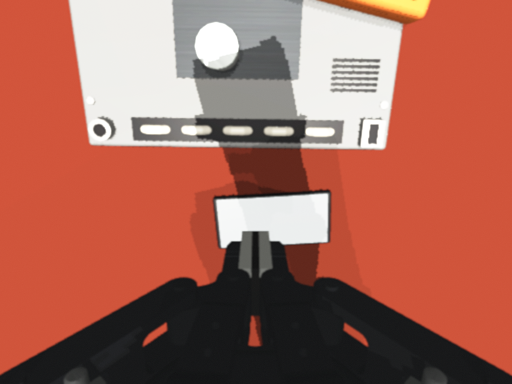

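The wrist view shows the clips on row ~130 at columns 154, 196, 236, 278 and 318, with the jack at (101,129) and the port at (372,133). This agrees with the network: clip1 is near (0.619,0.043) and clip5 near (0.577,-0.135).

move_arm(deltas="1 0.33 -1 0.7 0;1 0.33 -1 0.7 0;1 0.33 -1 0.7 0;1 0.33 -1 0.7 0;1 0.33 -1 0.7 0")

```text
t: 3.87
ee_pos: [0.6159, 0.0356, 0.1592]
orientation: [-3.122, 0.342, 0.006]
wrist_force: [-0.2, -0.6, -0.1]
opening: 0.004
finger_force: 0.0
```

move_arm(deltas="1 0 -0.12 0.8 0;1 0 -0.12 0.8 0;1 0 -0.12 0.8 0;1 0 -0.12 0.8 0;1 0 -0.12 0.8 0")

```text
t: 4.28
ee_pos: [0.62, 0.0432, 0.0834]
orientation: [3.122, -0.351, 0.003]
wrist_force: [1.4, 0.0, 0.2]
opening: 0.003
finger_force: 0.0
```

```bash
python3 - <<'E'
from h import *
M=T('wrist'); im=capture('wrist'); cv2.imwrite('pics/w2.png',im)
s=sense(); print(s['ee_pos'],s['wrist_force'])
for n in ['jack']+[f'clip{i}_top' for i in range(1,4)]:
    for r in landmark_of('wrist',n)[:2]: print(n,round(r['p'],2),w(M,r['xyz']).round(4))
E
```

```text
[0.62056778 0.04333736 0.08406043] [ 0.10756296 -0.00051868  0.36834218]
jack 0.65 [0.6292 0.1002 0.0243]
clip1_top 0.85 [0.6195 0.0455 0.0287]
clip2_top 0.64 [0.6113 0.0026 0.0325]
clip3_top 0.76 [ 0.5953 -0.0514  0.0279]
```

View pics/w2.png

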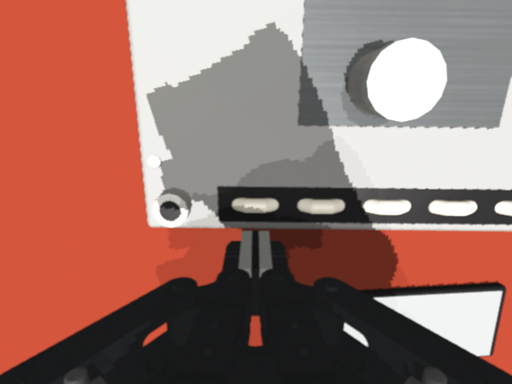

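The wrist view shows clip1 at (255,205), directly in line with the fingers at column 256. The tin is at (405,80), well clear.

move_arm(deltas="1 0 0 0.2 0;1 0 0 0.4 0;1 0 0 0.45 0;1 0 0 0.45 0;1 0 0 0.45 0;1 0 0 0.45 0")

```text
t: 5.03
ee_pos: [0.6199, 0.0444, 0.0376]
orientation: [-3.122, 0.349, -0.003]
wrist_force: [-0.0, 0.4, 0.3]
opening: -0.004
finger_force: 0.0
```

```bash
python3 - <<'E'
from h import *
s=sense(); print(s['ee_pos'],s['wrist_force'])
M=T('side'); im=capture('side'); K=get_calibration('side')
p=np.linalg.inv(M)@np.r_[s['ee_pos'],1]; u=K['cx']-K['fx']*p[0]/p[2]; v=K['cy']+K['fy']*p[1]/p[2]; print(u,v)
u,v=int(u),int(v); y0=max(v-60,0);x0=max(u-80,0)
cv2.imwrite('pics/s1.png',cv2.resize(im[y0:y0+120,x0:x0+160],None,fx=5,fy=5))
E
```

```text
[0.61990895 0.04443046 0.03757886] [-0.02449537  0.35720657  0.31252819]
251.27770364637513 189.86073274373132
```

View pics/s1.png

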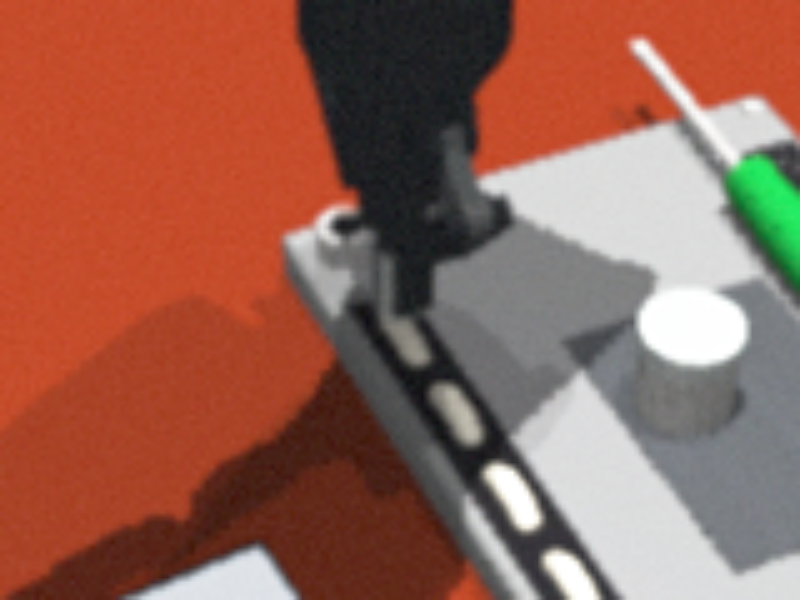

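The fingertips sit just above clip1 (crop about 400,310). Now I'll press gently and watch the force.

move_arm(deltas="1 0 0 0.04 0;1 0 0 0.06 0;1 0 0 0.08 0;1 0 0 0.1 0;1 0 0 0.12 0;1 0 0 0.13 0;1 0 0 0.13 0;1 0 0 0.13 0")

```text
t: 5.75
ee_pos: [0.6193, 0.0443, 0.0239]
orientation: [-3.122, 0.35, -0.001]
wrist_force: [-1.2, -0.0, 7.7]
opening: -0.007
finger_force: 3.9
```

move_arm(deltas="1 0 0 0.01 0;1 0 0 0.015 0;1 0 0 0.015 0")

```text
t: 6.0
ee_pos: [0.6194, 0.0444, 0.0237]
orientation: [3.122, -0.35, 0.002]
wrist_force: [-6.2, 0.1, 18.6]
opening: -0.0
finger_force: 9.2
```

Clip1 is at its stop: z = 0.0237 with the force rising sharply. Next is clip2, 46 mm along.

move_arm(deltas="1 0 0 -0.15 0;1 0 0 -0.15 0;1 0 0.23 -0.15 0;1 0 0.46 -0.15 0;1 0 0.46 -0.15 0;1 0 0.46 -0.15 0")

```text
t: 6.5
ee_pos: [0.6085, -0.0026, 0.0362]
orientation: [3.121, -0.354, -0.001]
wrist_force: [0.2, 0.2, 0.0]
opening: 0.001
finger_force: 0.0
```

move_arm(deltas="1 0 0 0.04 0;1 0 0 0.06 0;1 0 0 0.08 0;1 0 0 0.1 0;1 0 0 0.12 0;1 0 0 0.135 0;1 0 0 0.145 0;1 0 0 0.145 0;1 0 0 0.145 0")

```text
t: 7.25
ee_pos: [0.609, 0.0006, 0.0237]
orientation: [-3.121, 0.348, -0.001]
wrist_force: [-4.3, 2.6, 15.4]
opening: 0.002
finger_force: 7.6
```

move_arm(deltas="1 0 0 -0.15 0;1 0 0 -0.15 0;1 0 0.23 -0.15 0;1 0 0.46 -0.15 0;1 0 0.46 -0.15 0;1 0 0.46 -0.15 0;1 0 0.46 -0.15 0")

```text
t: 7.83
ee_pos: [0.5988, -0.0451, 0.0369]
orientation: [-3.122, 0.35, 0.0]
wrist_force: [-1.1, 0.3, -0.4]
opening: -0.003
finger_force: 0.0
```

move_arm(deltas="1 0 0 0.04 0;1 0 0 0.06 0;1 0 0 0.08 0;1 0 0 0.1 0;1 0 0 0.12 0;1 0 0 0.135 0;1 0 0 0.145 0;1 0 0 0.15 0;1 0 0 0.15 0")

```text
t: 8.58
ee_pos: [0.5989, -0.0445, 0.0237]
orientation: [-3.122, 0.348, -0.001]
wrist_force: [-4.7, 2.5, 15.1]
opening: -0.001
finger_force: 7.7
```

```bash
python3 - <<'E'
from h import *
M=T('wrist'); im=capture('wrist'); cv2.imwrite('pics/w3.png',im)
for n in ['clip3_top','clip4_top','clip5_top','port']:
    for r in landmark_of('wrist',n)[:1]: print(n,round(r['p'],2),w(M,r['xyz']).round(4))
E
```

```text
clip4_top 0.97 [ 0.5866 -0.0953  0.0247]
clip5_top 0.89 [ 0.5756 -0.1362  0.0303]
```

View pics/w3.png

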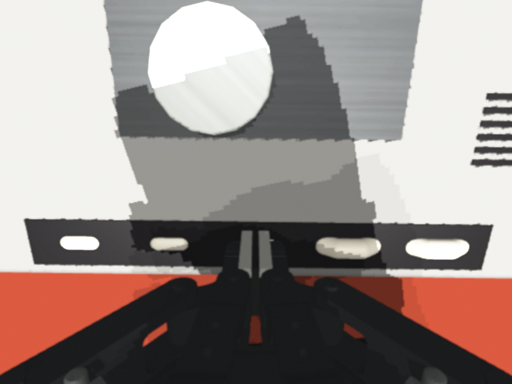

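The picture shows clips 1 and 2 (80,243 and 169,244) sunk flush, and clips 4 and 5 (348,247 and 437,248) still raised. The fingers are centred on clip3.

move_arm(deltas="1 0 0 -0.15 0;1 0 0 -0.15 0;1 0 0.23 -0.15 0;1 0 0.46 -0.15 0;1 0 0.46 -0.15 0;1 0 0.46 -0.15 0;1 0 0.46 -0.15 0")

```text
t: 9.42
ee_pos: [0.5886, -0.0901, 0.0369]
orientation: [-3.122, 0.35, 0.0]
wrist_force: [-0.3, 1.0, 0.4]
opening: -0.003
finger_force: 0.0
```

move_arm(deltas="1 0 0 0.04 0;1 0 0 0.06 0;1 0 0 0.08 0;1 0 0 0.1 0;1 0 0 0.12 0;1 0 0 0.135 0;1 0 0 0.145 0;1 0 0 0.15 0;1 0 0 0.15 0")

```text
t: 10.17
ee_pos: [0.5887, -0.0893, 0.0237]
orientation: [-3.122, 0.348, -0.001]
wrist_force: [-5.4, 3.3, 16.1]
opening: 0.004
finger_force: 7.9
```

move_arm(deltas="1 0 0 -0.15 0;1 0 0 -0.15 0;1 0 0.23 -0.15 0;1 0 0.46 -0.15 0;1 0 0.46 -0.15 0;1 0 0.46 -0.15 0;1 0 0.46 -0.15 0")

```text
t: 10.75
ee_pos: [0.5784, -0.135, 0.0369]
orientation: [-3.122, 0.35, 0.0]
wrist_force: [0.5, 0.0, -0.1]
opening: 0.002
finger_force: 0.0
```

move_arm(deltas="1 0 0 0.04 0;1 0 0 0.06 0;1 0 0 0.08 0;1 0 0 0.1 0;1 0 0 0.12 0;1 0 0 0.135 0;1 0 0 0.145 0;1 0 0 0.15 0;1 0 0 0.15 0")

```text
t: 11.5
ee_pos: [0.5786, -0.1342, 0.0237]
orientation: [-3.122, 0.348, -0.001]
wrist_force: [-4.1, 3.8, 15.3]
opening: 0.002
finger_force: 7.8
```

All five clips have reached their stop, so I'll lift straight up and check.

move_arm(deltas="1 0 0 -0.3 0;1 0 0 -0.6 0;1 0 0 -1 0;1 0 0 -1 0;1 0 0 -1 0;1 0 0 -1 0")

```text
t: 12.0
ee_pos: [0.5781, -0.1354, 0.1221]
orientation: [3.122, -0.35, 0.0]
wrist_force: [-0.5, -1.4, -0.8]
opening: 0.003
finger_force: 0.0
```

move_arm(deltas="1 -0.6 -0.5 -0.6 0;1 -0.6 -0.5 -0.6 0;1 -0.6 -0.5 -0.6 0;1 -0.6 -0.5 -0.6 0;1 -0.6 -0.5 -0.6 0;1 -0.6 -0.5 -0.6 0;1 -0.6 -0.5 -0.6 0")

```text
t: 12.58
ee_pos: [0.5308, -0.0744, 0.1808]
orientation: [3.121, -0.352, -0.003]
wrist_force: [0.5, 0.1, 0.4]
opening: -0.003
finger_force: 0.0
```

```bash
python3 - <<'E'
from h import *
im=capture('wrist'); cv2.imwrite('pics/w4.png',im[60:260,60:460].repeat(2,0).repeat(2,1))
for r in regions_of('wrist','clip3')[:6]:
    v,u=np.nonzero(r['mask']); print(round(r['p'],2),u.mean().round(),v.mean().round(),len(u))
for n in ['tin','meter','phone']:
    M=T('side'); capture('side')
    for r in landmark_of('side',n)[:1]: print(n,w(M,r['xyz']).round(4))
E
```

```text
0.72 258.0 108.0 129
0.56 111.0 107.0 169
0.55 160.0 107.0 138
0.47 209.0 108.0 128
0.44 307.0 109.0 118
tin [ 0.6764 -0.0504  0.02  ]
meter [ 0.728  -0.195   0.0206]
phone [ 0.4771 -0.0587 -0.0006]
```

View pics/w4.png

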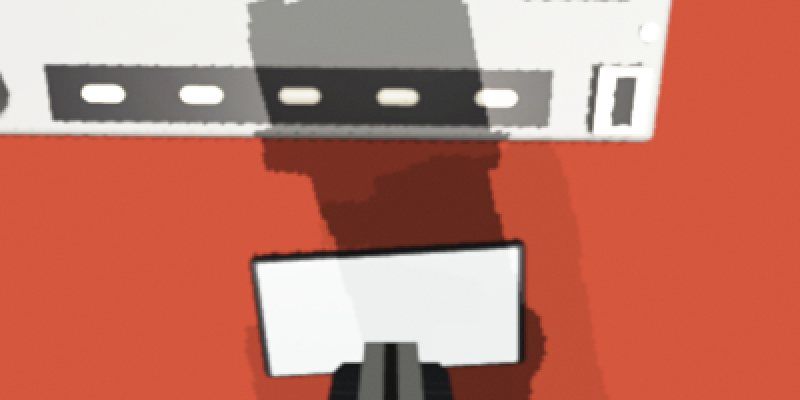

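The picture shows all five clips, from (103,93) to (496,97) in the crop, equally low. The phone and the other loose things have not moved, and the hand is clear.

```bash
python3 -c "
from bench import *
print(hand_in())"
```

```text
the job is handed in; nothing more can be done
None
```

I pressed all five clips down to their stops in order, from the jack end to the port end. The last pictures show them equally low, the tin, meter and phone where they started and the hand clear; I did not re-measure the screwdriver, but the hand stayed well away from it. The job is handed in, and no verdict came back.

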